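# Find the binding pump rotor

### The arm

A 6-joint arm with a two-finger parallel gripper is mounted at the origin on the work surface. World frame = base frame: x ahead of the robot, y to its left, z up, the work surface at z = 0. Lengths are in mm, angles in rad, forces in N, time in s.
With the tool pointing down it reaches from about 275 to 750 mm from the base axis. Payload 10.2 kg.
Tool frame: the origin (TCP) lies midway between the tips of the shut fingers; the grasp point (between the pads) lies 19 mm behind it (ctrl.tcp_to_grasp is the z of the grasp point in the tool frame, in mm); z points along the fingers, y is the direction in which the jaws open and shut (so a half turn about z gives the same grasp; the last joint's range is limited). The gripper opens to 85 mm and grips with 20 to 120 N. Pads are 22 mm wide; open, the fingers measure 114 mm over their backs; the gripper's body (76 mm by 85 mm) begins 54 mm behind the grasp point. The pads swing forward as they close: fully open they stand 13 mm farther back than shut.
Start: joints at [-1.382, 0.313, 1.498, -0, 1.331, -0.223], TCP at [210.124, -481.122, 193.994] pointing down, gripper open.
Joint ranges: [-2.94, 2.94], [-0.97, 2.17], [0.19, 2.56], [-1.23, 4.37], [0.02, 3.11], [-2.88, 2.88]. Speed limits (rad/s): [2.39, 2.39, 3.01, 3.14, 3.14, 3.14].

### API

Orientations are given as a unit quaternion [w, x, y, z].
In Python, from rig import sensors, capture, order, ctrl gives the robot as it stands. The module is installed in compiled form; this text tells all that it offers.
- The arm moves only by the tool play_rows, never from a script. Its argument "deltas" is a list of rows, each a list of 7 numbers: the shift along the world's x, y, z in units of 40 mm (1.0 is 40 mm), then the turn, a rotation vector about the world's x, y, z in units of 6 degrees (1.0 is 6 degrees), then the opening, from -1 (shut) to 1 (fully open). A call has 1 to 8 rows; each row shifts and turns the commanded pose from where the row before left it; what a row does not reach is not made up. A row lasts 1/12 s, in which the tool goes at most 41.7 mm and 7.16 degrees, less where a joint would pass 70% of its speed; a pose out of reach is approached as far as the arm can. A call is refused whole if a number of a shift passes 1 or a number of a turn 1, either way. A call with a gripper value outside its range is refused whole. The fingers move at their own pace and stop on an object; "squeeze" is the grip in N (left out, the last holds). Time passes only in rows, so rows that do not move let the fingers close. It gives the time, the measured TCP pose, the force and the opening at its end, in the units of the state.
- sensors.sense(): the state, without advancing time (a new reading comes with each control period).
- capture(name): name is "scene" or "top" or "wrist"; returns a dict with "pixels" (384x512x3 uint8, red, green, blue), "z_map" (384x512 float32, mm along the optical axis (not along the pixel's ray), 0 where there is no reading), "fx", "fy", "cx", "cy" (pixels), "eye" and "rotation" of the camera in the world; the wrist camera has in their place "tool_from_camera" (4x4, takes a point from camera to tool coordinates, whose origin is the TCP and whose axes are the flange's). Camera axes: x right, y down, z forward; pixel columns grow to the right and rows downward; lengths in mm; the calibration is good to about 2 mm. A picture is of the moment at which its call begins: read the wrist's pose just before it.
- order.finish_job(): hands the job in, once; it reports no verdict.
The state is a dict: "time_s": time; "joints": joint angles; "dq": joint speeds; "tau": joint torques, N m; "eef_pos": TCP position; "ee_rot": TCP orientation; "force": force on the tool from outside, world axes, zero at the start; "wrist_torque": the same for the moment, N m; "grip_width": opening from 0.0 (shut) to 1.0 (fully open).
Only numpy, scipy, OpenCV 4.12 (cv2) and the standard library are available. Lean on these libraries where they do the work, as an engineer would, in place of code of your own. Each camera call takes 0.05 s, during which the arm holds its last target. There are 200 camera calls.

### The job

One of the three pump heads in the rack has a binding rotor. Turn each rotor by hand, gently, about 35 degrees either way by pushing on a roller, leave it turned, and feel which one drags; never force one that jams. Then lift that head by its lug and set it fully down in the empty pocket of the repair tray, lug towards the robot, leaving the two free-running heads and everything else where they are.

Things in the scene. Friction and masses are not known exactly. Their poses are not given: they have to be found in the camera images.
- place_left (a point): Place of the left (+y) pump head in the rack: on the pocket floor, 8 mm above the table, under the head's middle; x points from lug to rotor (away from the robot), y left, z up. Each place holds one pump head: a white foot 120 (x) x 76 (y) x 24 mm high, 0.84 kg in all, with 1.5 mm play each side. Pocket walls are 6 mm thick, 22 mm high above the floor. Places are 100 mm apart along y.
- place_middle (a point): Place of the middle pump head; as place_left. Which head binds differs from run to run and cannot be seen. A head's centre of mass lies about 15 mm from its middle, on the lug's side.
- place_right (a point): Place of the right (-y) pump head; as place_left. Other labware (up to 200 mm high) stands beyond the rack and tray (0.7 m and more ahead of the robot) and, lower, near the robot at y above 0.38; none stands between rack and tray.
- rotor_left (a point): On the axis (vertical) of the left head's rotor, at the top face of its disc, 32 mm above the foot's underside, 20 mm from the head's middle towards +x; axes as of place_left. The aluminium disc is 72 mm across, hub 16 mm across and 6 mm high; two upright black rollers (12 mm diameter, 24 mm high) stand on opposite sides, each 27 mm from the axis. Does not turn with the rotor.
- rotor_middle (a point): The same point of the middle head's rotor. At the start the line through a rotor's two rollers lies along this point's y axis, to within 0.15 rad, on every head. A rotor stays where it is left (a free one runs on a little after a push).
- rotor_right (a point): The same point of the right head's rotor. A free rotor resists with less than 0.2 N at its rollers when turned slowly; the binding one drags with about 5 N at its rollers while it turns (less once the push stops), then hits a hard jam 1.0 rad either way from rollers along y. More than 20 N on a rotor damages it.
- lug_left (a point): Grasp point on the left head's upright steel lug: 12 mm thick (y), 30 mm long (x), rising from 24 to 86 mm above the foot's underside, its middle 42 mm from the head's middle towards -x. This point is 66 mm above the foot's underside, 20 mm below the lug's top.
- lug_middle (a point): The same point of the middle head's lug.
- lug_right (a point): The same point of the right head's lug. The place, rotor and lug points are fixed to the rack: they show where a head stands in the rack and do not follow one that is lifted out.
- repair_nest (a point): Empty pocket in the repair tray (a grey tray 200 x 210 mm with 24 mm rims that stands beside the rack, to its left or right): the origin is at the middle of the pocket floor, 8 mm above the table, axes as of the places; the pocket is 126 x 82 mm, walls 6 mm thick and 22 mm high above its floor. A pump head belongs in it the same way round as in the rack: its lug towards -x.
- screwdriver: Bystander: screwdriver 150 mm long lying in the repair tray beside the pocket, along x.
- jar_mid (a point): Bystander: small clear jar with a blue cap, 48 mm diameter, 60 mm high, standing in the repair tray between pocket and rim; its middle, half-way up.

How it is judged (in metres and radians):
On the way:
1. all three rotors have been turned by about 30 degrees (more than 0.3 rad from the line along y) ((value of joint pump_a_rotor above 0.3 rad or value of joint pump_a_rotor below -0.3 rad) and (value of joint pump_b_rotor above 0.3 rad or value of joint pump_b_rotor below -0.3 rad) and (value of joint pump_c_rotor above 0.3 rad or value of joint pump_c_rotor below -0.3 rad)), for 0.1 s.
At the end, for the whole second after the job is handed in: The binding head stands upright, released and at rest on the floor of the repair pocket (within 8 mm of its middle and 4 mm of its floor, lug towards the robot); the two free-running heads stand in their places within 8 mm of where they were, upright (horizontal distance between pump_a_origin and repair_nest below 0.008 m and z of pump_a_origin in the frame of repair_nest between -0.004 and 0.004 m and angle between each of pump_a_origin, pump_b_origin, pump_c_origin's own z axis and vertical below 0.06 rad and distance of each of pump_b_origin, pump_c_origin from where it was at the start of the episode below 0.008 m and linear speed of pump_a below 0.02 m/s and contact force between the fingers and pump_a below 0.05 N and x of pump_a_rotor_axis in the frame of repair_nest above 0 m); the robot touches nothing.
It fails at once if a rotor is pushed with more than 20 N (contact force between the fingers and pump_a_rotor above 20 N or contact force between the fingers and pump_b_rotor above 20 N or contact force between the fingers and pump_c_rotor above 20 N).
It fails at once if a free-running pump head is taken out of its place (more than 25 mm) (distance of any of pump_b_origin, pump_c_origin from where it was at the start of the episode above 0.025 m).
It fails at once if a bystander is shifted by more than 30 mm (distance of any of screwdriver, solvent, tuberack, tipbox, beaker, heatblock, jar from where it was at the start of the episode above 0.03 m).
It also fails if it takes over 72 s, if anything falls off the work surface, if the arm or the gripper's body presses on something with over 40 N, if the wrist force passes 120 N, or if a joint passes its speed limit or range.

## Working session

There is one attempt and no reset: what is moved stays moved. The work goes in short steps, Python scripts to look and compute and a tool call to move; the robot and the scene stay as the last step left them, time stands still between calls to the robot, and variables do not carry over. Pictures are saved under pics/ and viewed, about 8 in all and at most 12, crops included, and the job is handed in when it is done.

Besides the shell and the picture viewer there is one more tool, called after "Request:" by a JSON object that holds its "name" and its "arguments". play_rows: Moves the arm, as the interface text tells. Its arguments: {"type":"object","properties":{"deltas":{"type":"array","items":{"type":"array","items":{"type":"number"}}},"squeeze":{"type":"number"}},"required":["deltas"]}

```bash
mkdir -p pics; cat > h.py <<'E'
import numpy as np, cv2
from rig import sensors, capture, order, ctrl
from scipy.spatial.transform import Rotation as R
def cloud(name):
    s=sensors.sense(); c=capture(name); z=c["z_map"].astype(float)
    v,u=np.mgrid[:z.shape[0],:z.shape[1]]
    P=np.stack([(u-c["cx"])/c["fx"]*z,(v-c["cy"])/c["fy"]*z,z],-1)
    if name=="wrist":
        T=np.array(c["tool_from_camera"]); P=P@T[:3,:3].T+T[:3,3]
        q=s["ee_rot"]; P=P@R.from_quat([q[1],q[2],q[3],q[0]]).as_matrix().T+np.array(s["eef_pos"])
    else: P=P@np.array(c["rotation"]).T+np.array(c["eye"])
    P[z==0]=np.nan
    return c["pixels"],P,s
def save(n,px): cv2.imwrite("pics/"+n+".png",px[:,:,::-1])
E
python3 - <<'E'
from h import *
px,P,s=cloud("top"); save("top0",px); np.save("top0.npy",P)
print(s["ee_rot"],s["grip_width"],s["force"],ctrl.tcp_to_grasp, [capture("top")["eye"]])
E
```

```text
Traceback (most recent call last):
  File "h.py", line 11, in cloud
    else: P=P@np.array(c["rotation"]).T+np.array(c["eye"])
            ~^~~~~~~~~~~~~~~~~~~~~~~~~~
ValueError: matmul: Input operand 1 has a mismatch in its core dimension 0, with gufunc signature (n?,k),(k,m?)->(n?,m?) (size 4 is different from 3)
```

Rotation is a quaternion here.

```bash
python3 - <<'E'
t=open('h.py').read()
t=t.replace('P@np.array(c["rotation"]).T','P@Q(c["rotation"]).T').replace('R.from_quat([q[1],q[2],q[3],q[0]]).as_matrix()','Q(q)').replace('def cloud','def Q(q): return R.from_quat([q[1],q[2],q[3],q[0]]).as_matrix()\ndef cloud')
open('h.py','w').write(t)
E
python3 - <<'E'
from h import *
px,P,s=cloud("top"); save("top0",px); np.save("top0.npy",P)
print(s["ee_rot"],s["grip_width"],s["force"],ctrl.tcp_to_grasp)
z=P[...,2]; print(np.nanpercentile(z,[1,20,50,99]))
for r in range(0,384,64): print([tuple(np.round(P[r,c]).tolist()) for c in range(0,512,128)])
E
```

```text
[-6.09440406e-04  9.78873316e-01  2.04466767e-01  1.77099257e-05] 1.0000421471172396 [0.78830151 0.32296488 0.32143265] -18.700000000000003
[-754.98485143   -1.38670936    0.95530839  673.93696281]
[(1532.0, 1249.0, -746.0), (1525.0, 622.0, -757.0), (1505.0, -4.0, -746.0), (1495.0, -619.0, -752.0)]
[(869.0, 698.0, -4.0), (861.0, 341.0, -2.0), (855.0, -10.0, -2.0), (847.0, -356.0, 0.0)]
[(668.0, 637.0, 68.0), (680.0, 335.0, 4.0), (676.0, -8.0, 2.0), (671.0, -348.0, 0.0)]
[(510.0, 659.0, 24.0), (504.0, 317.0, 42.0), (504.0, -6.0, 1.0), (500.0, -340.0, 1.0)]
[(344.0, 663.0, 3.0), (341.0, 327.0, 3.0), (338.0, -5.0, 2.0), (335.0, -333.0, -1.0)]
[(182.0, 654.0, 2.0), (180.0, 323.0, 2.0), (285.0, -12.0, 463.0), (175.0, -327.0, -3.0)]
```

View pics/top0.png

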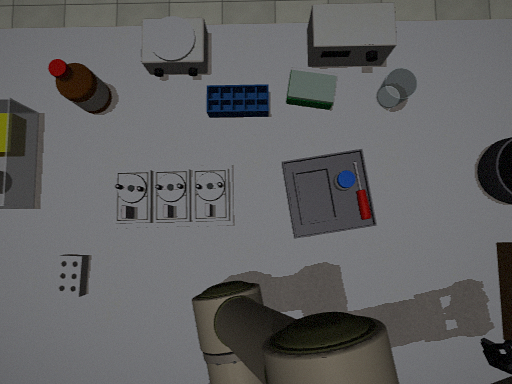

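The top view shows the rack with three heads at columns 116–234, rows 168–222, with the lugs at the bottom (towards the robot). The tray is at columns 283–375, rows 150–237, turned by about 8°, with its pocket at (314,195), the jar at (345,179) and the screwdriver at (362,195).

```bash
python3 - <<'E'
from h import *
P=np.load("top0.npy"); px=cv2.imread("pics/top0.png")
sub=P[160:230,108:240]; z=sub[...,2]
for nm,lo,hi in(("lug",85,105),("roller",56,75)):
    m=((z>lo)&(z<hi)).astype(np.uint8)
    n,l,st,ce=cv2.connectedComponentsWithStats(m)
    for i in range(1,n):
        if st[i,4]>3:
            q=sub[l==i]; print(nm,st[i,4],q.mean(0).round(1),q.min(0).round(),q.max(0).round())
sub=P[140:245,275:385]; z=sub[...,2]
for nm,lo,hi in(("trayhigh",14,40),("floor",5,12)):
    m=((z>lo)&(z<hi)); q=sub[m]; 
    print(nm,len(q),q.mean(0),cv2.minAreaRect(q[:,:2].astype(np.float32)))
# pocket floor patch
q=P[172:222,298:332]; m=(q[...,2]<14); mm=m.astype(np.uint8)
n,l,st,ce=cv2.connectedComponentsWithStats(mm)
for i in range(1,n):
    if st[i,4]>50: a=q[l==i]; print("pocket",st[i,4],a.mean(0),cv2.minAreaRect(a[:,:2].astype(np.float32)))
big=cv2.resize(px[140:245,105:385],None,fx=2.8,fy=2.8,interpolation=cv2.INTER_CUBIC); cv2.imwrite("pics/top0c.png",big)
E
```

```text
lug 72 [455.7 108.3  93.1] [442. 103.  87.] [471. 114.  97.]
lug 73 [454.3 208.2  93.4] [441. 203.  85.] [469. 214.  98.]
lug 71 [452.7 306.6  93.3] [439. 302.  85.] [466. 313.  98.]
roller 19 [517.  182.4  64.4] [513. 177.  61.] [523. 188.  68.]
roller 20 [519.2  82.1  63. ] [514.  77.  56.] [525.  87.  68.]
roller 23 [517.6 335.5  63.7] [512. 330.  59.] [523. 342.  68.]
roller 20 [515.5 235.7  64.2] [511. 230.  61.] [521. 240.  68.]
roller 21 [515.  135.9  63.5] [510. 131.  57.] [520. 141.  66.]
roller 23 [511.5 281.9  63.9] [507. 277.  57.] [517. 288.  70.]
roller 27 [452.2 203.7  65.6] [439. 202.  57.] [468. 212.  75.]
roller 6 [463.8 103.2  66.8] [457. 103.  64.] [470. 104.  70.]
roller 38 [452.1 303.3  65.6] [438. 302.  57.] [467. 311.  75.]
roller 5 [447.7 102.7  70.1] [443. 103.  68.] [453. 103.  71.]
trayhigh 1612 [ 496.00118123 -204.50404186   26.19419872] ((498.3489990234375, -192.86752319335938), (200.0921630859375, 211.1581573486328), 8.442646980285645)
floor 4239 [ 496.21308048 -186.45979773    8.03032716] ((503.05267333984375, -190.8911895751953), (266.702880859375, 242.63507080078125), 1.5969369411468506)
pocket 1446 [ 492.76012214 -158.92224391    7.95514789] ((493.51458740234375, -159.70220947265625), (126.28704071044922, 80.23808288574219), 8.27174186706543)
```

View pics/top0c.png

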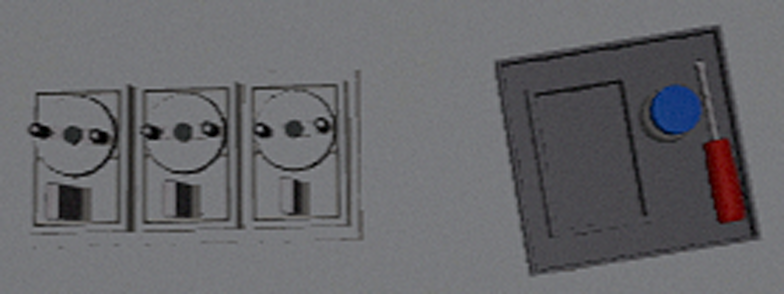

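Rotor centres come out at about right (517,109), middle (516,209) and left (514.5,308.7), with rack yaw about +0.9°. The pocket is at (493.5,-159.7), yaw about +8.3°. I'll go to the right head first with the gripper shut.

Request:
{"name": "play_rows", "arguments": {"deltas": [[0.444,0.88,-0.1,0,0,-0.47,-1],[0.444,0.88,-0.1,0,0,-0.47,-1],[0.444,0.88,-0.1,0,0,-0.47,-1],[0.444,0.88,-0.1,0,0,-0.47,-1],[0.444,0.88,-0.1,0,0,-0.47,-1],[0.444,0.88,-0.1,0,0,-0.47,-1],[0.444,0.88,-0.1,0,0,-0.47,-1],[0.444,0.88,-0.1,0,0,-0.47,-1]], "squeeze": 20}}

```text
time_s: 0.77
eef_pos: [352.5, -197.6, 161.7]
ee_rot: [-0.0, 1.0, 0.008, -0.0]
force: [0.9, -0.8, 0.3]
grip_width: 0.003
```

Request:
{"name": "play_rows", "arguments": {"deltas": [[0.444,0.88,-0.1,0,0,0,-1],[0.444,0.88,-0.1,0,0,0,-1],[0.444,0.88,-0.1,0,0,0,-1],[0.444,0.88,-0.1,0,0,0,-1],[0.444,0.88,-0.1,0,0,0,-1],[0.444,0.88,-0.1,0,0,0,-1],[0.444,0.88,-0.1,0,0,0,-1],[0,0,0,0,0,0,-1]]}}

```text
time_s: 1.43
eef_pos: [477.5, 52.0, 133.0]
ee_rot: [-0.001, 1.0, 0.012, -0.0]
force: [0.7, -0.5, 0.1]
grip_width: -0.0
```

Request:
{"name": "play_rows", "arguments": {"deltas": [[0.2,0.38,0,0,0,0,-1],[0.2,0.38,0,0,0,0,-1],[0,0,0,0,0,0,-1]]}}

```text
time_s: 1.68
eef_pos: [493.0, 78.9, 133.7]
ee_rot: [-0.0, 1.0, 0.01, -0.0]
force: [0.6, 0.7, 0.2]
grip_width: 0.003
```

```bash
python3 - <<'E'
from h import *
px,P,s=cloud("wrist"); save("w1",px); print(s["eef_pos"],s["force"])
z=P[...,2]
for nm,lo,hi in(("lug",85,105),("roller",57,72)):
    n,l,st,ce=cv2.connectedComponentsWithStats(((z>lo)&(z<hi)).astype(np.uint8))
    for i in range(1,n):
        if st[i,4]>80:
            q=P[l==i]; print(nm,st[i,4],q.mean(0).round(1),q.min(0).round(),q.max(0).round(),ce[i].round())
E
```

```text
[493.03009356  78.92882763 133.68376275] [0.62618458 0.65326383 0.18982897]
lug 839 [457.  206.7  92.7] [441. 202.  85.] [470. 215.  96.] [ 81. 244.]
lug 679 [458.8 108.2  93.5] [442. 103.  85.] [472. 115.  96.] [214. 245.]
roller 262 [516.7 234.8  63.5] [510. 230.  57.] [522. 242.  67.] [ 51. 156.]
roller 240 [518.4 181.3  63.7] [512. 176.  57.] [524. 188.  67.] [121. 155.]
roller 207 [521.1  82.6  64.3] [515.  77.  57.] [526.  89.  68.] [251. 154.]
roller 218 [517.1 135.7  64. ] [511. 130.  57.] [522. 142.  67.] [181. 158.]
roller 383 [459.3 204.1  64.8] [441. 202.  57.] [471. 214.  72.] [101. 226.]
roller 144 [466.6 106.6  64.8] [444. 102.  57.] [472. 114.  72.] [220. 220.]
```

View pics/w1.png

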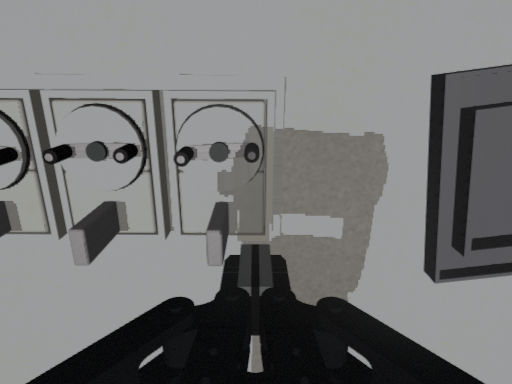

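The wrist view agrees with the top camera to within 2 mm. The right head's rollers are at pixels (184,157) and (252,153), and the shut fingers at (255,270) sit just behind the -y roller. I'll descend to roller height.

Request:
{"name": "play_rows", "arguments": {"deltas": [[0,0.08,-0.6,0,0,0,-1],[0,0,-0.6,0,0,0,-1],[0,0,-0.6,0,0,0,-1],[0,0,-0.28,0,0,0,-1],[0,0,0,0,0,0,-1],[0,0,0,0,0,0,-1]]}}

```text
time_s: 2.23
eef_pos: [492.2, 79.8, 50.9]
ee_rot: [0.0, 1.0, 0.009, -0.0]
force: [-0.1, 0.0, -0.3]
grip_width: 0.001
```

Request:
{"name": "play_rows", "arguments": {"deltas": [[0.07,0,0,0,0,0,-1],[0.07,0,0,0,0,0,-1],[0.07,0,0,0,0,0,-1],[0.07,0,0,0,0,0,-1]]}}

```text
time_s: 2.57
eef_pos: [504.4, 80.4, 51.4]
ee_rot: [0.0, 1.0, 0.009, 0.001]
force: [0.6, -0.0, 0.2]
grip_width: -0.003
```

Request:
{"name": "play_rows", "arguments": {"deltas": [[0.07,0,0,0,0,0,-1],[0.07,0,0,0,0,0,-1]]}}

```text
time_s: 2.73
eef_pos: [509.7, 80.5, 51.0]
ee_rot: [0.0, 1.0, 0.009, 0.0]
force: [-0.3, -0.5, 0.9]
grip_width: 0.004
```

Request:
{"name": "play_rows", "arguments": {"deltas": [[0.07,0,0,0,0,0,-1],[0.07,0,0,0,0,0,-1]]}}

```text
time_s: 2.9
eef_pos: [515.2, 80.5, 50.8]
ee_rot: [0.0, 1.0, 0.009, -0.0]
force: [0.0, 0.5, -0.5]
grip_width: 0.001
```

```bash
cat > rot.py <<'E'
from h import *
def look(cam="wrist"):
    px,P,s=cloud(cam); print(np.round(s["eef_pos"],1),np.round(s["force"],1),s["time_s"])
    z=P[...,2]
    n,l,st,ce=cv2.connectedComponentsWithStats(((z>57)&(z<72)&(P[...,0]>485)&(P[...,0]<560)&(P[...,1]>40)).astype(np.uint8))
    for i in range(1,n):
        if st[i,4]>(80 if cam=="wrist" else 5):
            q=P[l==i]; print("roller",st[i,4],q.mean(0).round(1),ce[i].round())
    return px
if __name__=="__main__":
    import sys; px=look(); look("top"); save(sys.argv[1],px)
E
python3 rot.py w2
```

```text
[515.2  80.5  50.8] [ 0.   0.5 -0.5] 2.9
roller 423 [521.9  82.5  63.9] [251. 225.]
roller 490 [519.1 181.   63.5] [ 72. 226.]
roller 444 [517.7 135.4  63.7] [155. 230.]
[515.6  80.4  50.8] [-0.1 -0.8  0.3] 2.95
roller 112 [521.9 580.6  64.2] [ 20. 185.]
roller 24 [517.6 335.2  63.8] [118. 186.]
roller 23 [511.5 281.8  64. ] [139. 188.]
```

View pics/w2.png

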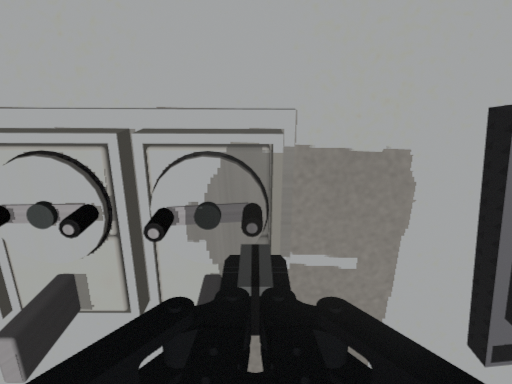

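The fingertip at pixel (256,248) lies just short of the roller at (252,225), which hasn't moved. I'll measure where the fingertip's front face is.

```bash
python3 - <<'E'
from h import *
px,P,s=cloud("wrist"); print(s["eef_pos"])
for r in range(216,275,4): print(r,P[r,246].round(1),P[r,260].round(1),P[r,268].round(1))
E
```

```text
[515.3082724   80.4563502   50.75990315]
216 [525.2  85.5  59.3] [523.9  77.7  56. ] [513.4  71.9  30.6]
220 [525.   85.4  64.5] [523.8  77.7  61.4] [510.4  71.8  30.2]
224 [522.   85.4  63.1] [522.6  77.7  64.1] [507.4  71.7  29.9]
228 [520.6  85.3  65.3] [520.6  77.7  64.9] [505.   71.6  30.9]
232 [517.7  85.3  64.2] [518.   77.6  64.6] [502.1  71.5  30.7]
236 [503.4  85.8  39.9] [498.9  76.7  30.3] [488.4  70.3   8.8]
240 [501.1  85.8  40.9] [496.8  76.7  32. ] [495.8  71.3  30. ]
244 [524.4  84.7  91.2] [524.4  78.2  91.1] [525.1  74.5  92.2]
248 [525.4  84.5  97.1] [524.9  78.2  95.9] [525.   74.6  95.9]
252 [525.4  84.5 100.6] [525.1  78.3 100.1] [525.5  74.8 100.6]
256 [526.   84.3 105.3] [525.3  78.4 103.9] [525.7  75.  104.5]
260 [525.   84.3 106.8] [525.   78.4 106.7] [524.8  75.  106.2]
264 [525.7  84.2 111.2] [525.4  78.4 110.6] [525.2  75.1 110.2]
268 [524.4  84.1 112.2] [524.8  78.5 112.7] [524.9  75.2 112.7]
272 [524.4  84.1 115.2] [525.3  78.5 116.5] [524.8  75.3 115.5]
```

```bash
python3 - <<'E'
from h import *
px,P,s=cloud("scene"); np.save("sc.npy",P)
c=capture("scene"); 
p=(np.array([515,80.,51])-np.array(c["eye"]))@Q(c["rotation"]); u=c["fx"]*p[0]/p[2]+c["cx"]; v=c["fy"]*p[1]/p[2]+c["cy"]; print(u,v,c["eye"])
u,v=int(u),int(v)
u0,v0=max(u-80,0),max(v-80,0)
cv2.imwrite("pics/sc1.png",cv2.resize(px[v0:v0+130,u0:u0+160,::-1],None,fx=4.5,fy=4.5,interpolation=cv2.INTER_CUBIC)); print(u0,v0)
for r in range(v-40,v+20,3): print(r,P[r,u].round(0),P[r,u-4].round(),P[r,u+4].round())
E
```

```text
273.4932983446978 188.8008221126142 [ 857.86760738 -574.54546829  650.48091976]
193 108
148 [525.  54. 181.] [520.  47. 183.] [529.  64. 176.]
151 [524.  57. 171.] [514.  58. 168.] [530.  63. 170.]
154 [519.  66. 157.] [525.  37. 176.] [529.  67. 160.]
157 [511.  83. 136.] [529.  31. 174.] [529.  66. 153.]
160 [527.  52. 153.] [527.  35. 163.] [527.  71. 141.]
163 [528.  50. 147.] [525.  39. 152.] [526.  73. 132.]
166 [527.  53. 137.] [509.  68. 121.] [525.  74. 123.]
169 [520.  67. 118.] [nan nan nan] [524.  78. 112.]
172 [520.  67. 109.] [510.  67. 106.] [526.  74. 107.]
175 [519.  68. 100.] [470. 141.  34.] [525.  76.  97.]
178 [489. 125.  42.] [477. 128.  36.] [498. 130.  42.]
181 [494. 117.  41.] [486. 111.  41.] [502. 123.  40.]
184 [500. 105.  42.] [491. 102.  40.] [523.  82.  67.]
187 [506.  95.  42.] [497.  92.  41.] [523.  81.  59.]
190 [510.  86.  41.] [503.  81.  42.] [526.  77.  54.]
193 [516.  76.  41.] [504.  79.  34.] [524.  81.  42.]
196 [518.  73.  35.] [509.  70.  34.] [527.  76.  37.]
199 [520.  69.  31.] [512.  64.  31.] [529.  73.  31.]
202 [521.  67.  23.] [510.  68.  18.] [532.  66.  29.]
205 [523.  64.  17.] [512.  65.  12.] [533.  65.  20.]
```

View pics/sc1.png

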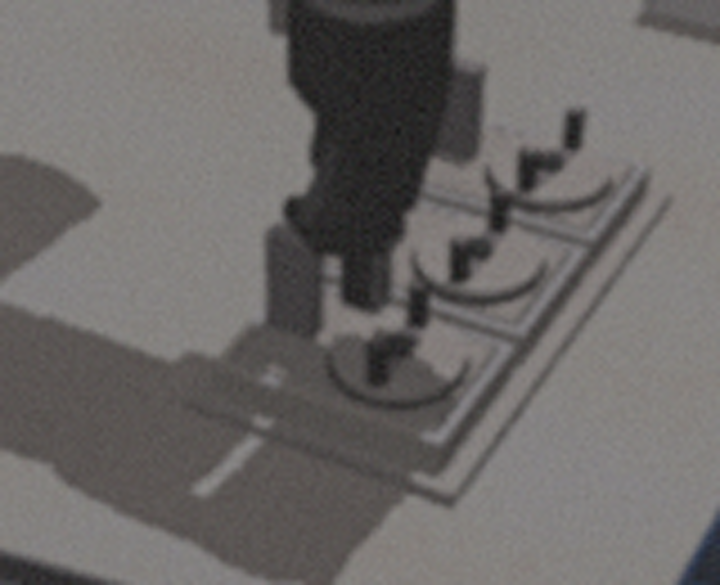

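The scene crop shows the finger pads ending at z≈92, well above the rollers, while the reported TCP z is 51. The wrist depth says the same, about 91. So the real tips sit about 41 mm behind the reported TCP, and I'll trust the cameras. I'll push from the far (+x) side, clear of the lug, descending in checked steps.

Request:
{"name": "play_rows", "arguments": {"deltas": [[0.42,0.66,0,0,0,0,-1],[0.42,0.66,0,0,0,0,-1],[0,0,0,0,0,0,-1]]}}

```text
time_s: 3.4
eef_pos: [550.3, 136.5, 51.0]
ee_rot: [-0.0, 1.0, 0.01, 0.001]
force: [0.4, -0.3, -0.2]
grip_width: -0.001
```

Request:
{"name": "play_rows", "arguments": {"deltas": [[0,0,-0.2,0,0,0,-1],[0,0,-0.2,0,0,0,-1],[0,0,-0.2,0,0,0,-1],[0,0,0,0,0,0,-1]]}}

```text
time_s: 3.73
eef_pos: [547.0, 132.5, 24.6]
ee_rot: [0.0, 1.0, 0.009, -0.002]
force: [-0.1, -0.0, -0.5]
grip_width: 0.002
```

```bash
cat > tip.py <<'E'
from h import *
px,P,s=cloud("scene"); t=np.array(s["eef_pos"]); print(t.round(1),np.round(s["force"],1))
d=P-t; m=(abs(d[...,0])<16)&(abs(d[...,1])<16)&(d[...,2]>22)&(d[...,2]<90)
q=P[m]; print(len(q),"tip z",np.percentile(q[:,2],[0,2,5,20]).round(1),"x",q[:,0].min(),q[:,0].max(),"y",q[:,1].min(),q[:,1].max())
m=(abs(d[...,0])<50)&(abs(d[...,1])<60)&(abs(d[...,1])>18)&(d[...,2]>55); q=P[m]; print("links min z",np.sort(q[:,2])[:10].round())
E
python3 tip.py
```

```text
[547.  132.5  24.6] [-0.1 -0.  -0.5]
144 tip z [62.9 64.6 68.7 74.9] x 536.713068911517 561.0138825693593 y 117.75526237579197 147.68175512055325
links min z [110. 110. 111. 111. 112. 112. 112. 113. 113. 113.]
```

Confirmed: the tip is at about 64, 40 mm above the reported TCP, with no contact. I'll go down 13 mm more and push gently in -x.

Request:
{"name": "play_rows", "arguments": {"deltas": [[0,0,-0.16,0,0,0,-1],[0,0,-0.16,0,0,0,-1],[0,0,0,0,0,0,-1],[0,0,0,0,0,0,-1]]}}

```text
time_s: 4.12
eef_pos: [548.3, 133.2, 13.6]
ee_rot: [-0.0, 1.0, 0.009, -0.0]
force: [0.5, -0.1, -0.4]
grip_width: 0.001
```

Request:
{"name": "play_rows", "arguments": {"deltas": [[-0.08,0,0,0,0,0,-1],[-0.08,0,0,0,0,0,-1],[-0.08,0,0,0,0,0,-1],[-0.08,0,0,0,0,0,-1]]}}

```text
time_s: 4.45
eef_pos: [535.4, 133.3, 14.2]
ee_rot: [-0.0, 1.0, 0.009, 0.0]
force: [-0.1, -0.9, -0.2]
grip_width: -0.001
```

Request:
{"name": "play_rows", "arguments": {"deltas": [[-0.07,0,0,0,0,0,-1],[-0.07,0,0,0,0,0,-1]]}}

```text
time_s: 4.62
eef_pos: [530.9, 133.5, 14.4]
ee_rot: [-0.0, 1.0, 0.009, 0.001]
force: [5.0, 1.9, -0.3]
grip_width: 0.004
```

Request:
{"name": "play_rows", "arguments": {"deltas": [[-0.07,0,0,0,0,0,-1],[-0.07,0,0,0,0,0,-1]]}}

```text
time_s: 4.78
eef_pos: [525.4, 133.4, 14.4]
ee_rot: [-0.0, 1.0, 0.009, 0.001]
force: [5.1, -0.3, -2.1]
grip_width: -0.005
```

```bash
python3 rot.py w3
```

```text
[525.4 133.4  14.4] [ 5.1 -0.3 -2.1] 4.7833
roller 960 [533.1 133.6  65.4] [255. 258.]
roller 691 [528.8  85.4  63.4] [362. 266.]
roller 690 [519.6 181.5  63.2] [149. 280.]
roller 758 [517.8 234.7  63.1] [ 33. 281.]
[524.9 133.3  14.3] [ 4.6  0.5 -2.5] 4.8333
roller 119 [520.8 580.6  64.4] [ 20. 186.]
roller 24 [517.5 335.2  63.8] [118. 186.]
```

Right rotor: a steady 5 N drag, and it has turned about 0.4 rad. I'll push it slightly further, back off and rise.

Request:
{"name": "play_rows", "arguments": {"deltas": [[-0.05,0,0,0,0,0,-1],[-0.05,0,0,0,0,0,-1]]}}

```text
time_s: 5.05
eef_pos: [521.6, 132.9, 14.3]
ee_rot: [0.0, 1.0, 0.009, 0.001]
force: [7.2, -2.1, -0.7]
grip_width: 0.001
```

Request:
{"name": "play_rows", "arguments": {"deltas": [[0.3,0,0,0,0,0,-1],[0.3,0,0,0,0,0,-1],[0.05,0,0.6,0,0,0,-1],[0,0.8,0.3,0,0,0,-1],[0,0.8,0,0,0,0,-1],[0,0.8,0,0,0,0,-1],[0,0,0,0,0,0,-1],[0,0,0,0,0,0,-1]]}}

```text
time_s: 5.72
eef_pos: [545.7, 230.3, 49.7]
ee_rot: [0.0, 1.0, 0.01, -0.001]
force: [0.1, -0.3, 0.1]
grip_width: 0.001
```

```bash
python3 rot.py w4; python3 tip.py
```

```text
[545.7 230.3  49.7] [ 0.1 -0.3  0.1] 5.7167
roller 425 [532.6  89.9  62.6] [501. 261.]
roller 470 [520.1 334.7  63.2] [ 72. 273.]
roller 414 [519.6 183.2  63.4] [335. 279.]
roller 415 [514.4 281.8  63.4] [165. 283.]
roller 427 [505.1 134.6  63.1] [415. 301.]
[546.  229.2  49.7] [ 0.2 -0.   0.4] 5.7667
roller 123 [521.  580.6  63.9] [ 20. 186.]
roller 20 [530.1  86.7  63.1] [218. 180.]
roller 20 [516.7 182.3  64.3] [179. 186.]
roller 20 [502.4 133.   64.9] [199. 191.]
[546.2 228.6  49.7] [ 0.8 -0.2 -0.4]
140 tip z [ 86.1  89.8  91.9 100.3] x 535.278013314886 559.9845913973138 y 213.0258709775004 242.69516377875811
links min z [135. 135. 136. 137. 137. 137. 137. 138. 138. 138.]
```

Right rotor left at about 0.52 rad. Middle next.

Request:
{"name": "play_rows", "arguments": {"deltas": [[0,0.06,-0.3,0,0,0,-1],[0,0,-0.3,0,0,0,-1],[0,0,-0.3,0,0,0,-1],[0,0,0,0,0,0,-1],[0,0,0,0,0,0,-1]]}}

```text
time_s: 6.28
eef_pos: [545.9, 231.3, 12.8]
ee_rot: [0.0, 1.0, 0.009, -0.001]
force: [-0.2, -0.2, 0.1]
grip_width: 0.0
```

Request:
{"name": "play_rows", "arguments": {"deltas": [[-0.08,0,0,0,0,0,-1],[-0.08,0,0,0,0,0,-1],[-0.08,0,0,0,0,0,-1],[-0.06,0,0,0,0,0,-1],[-0.06,0,0,0,0,0,-1]]}}

```text
time_s: 6.7
eef_pos: [531.9, 231.8, 14.3]
ee_rot: [-0.0, 1.0, 0.009, 0.0]
force: [0.2, -0.4, -0.3]
grip_width: -0.0
```

Request:
{"name": "play_rows", "arguments": {"deltas": [[-0.06,0,0,0,0,0,-1],[-0.06,0,0,0,0,0,-1]]}}

```text
time_s: 6.87
eef_pos: [527.1, 231.7, 14.1]
ee_rot: [-0.0, 1.0, 0.009, 0.0]
force: [-1.4, 0.2, -0.4]
grip_width: 0.002
```

Request:
{"name": "play_rows", "arguments": {"deltas": [[-0.06,0,0,0,0,0,-1],[-0.06,0,0,0,0,0,-1]]}}

```text
time_s: 7.03
eef_pos: [522.3, 231.7, 14.0]
ee_rot: [0.0, 1.0, 0.009, 0.0]
force: [0.1, 0.5, -0.6]
grip_width: 0.004
```

```bash
python3 rot.py w5
```

```text
[522.3 231.7  14. ] [ 0.1  0.5 -0.6] 7.0333
roller 696 [531.5 186.7  63.5] [357. 255.]
roller 979 [530.1 231.9  65.3] [254. 258.]
roller 780 [520.  334.5  63.1] [ 27. 272.]
roller 675 [514.5 281.6  63.3] [145. 285.]
roller 715 [505.1 134.7  62.9] [461. 306.]
[521.9 231.7  14. ] [ 0.1 -0.5 -0.4] 7.0833
roller 112 [521.8 580.6  64.6] [ 20. 185.]
roller 13 [529.7 183.3  63.9] [179. 180.]
roller 18 [530.5  86.9  64.1] [218. 180.]
roller 21 [502.5 133.3  64.1] [199. 191.]
```

Middle rotor is free (under 0.5 N) and turned about 0.5 rad. Now the left one, by its -y roller.

Request:
{"name": "play_rows", "arguments": {"deltas": [[0.3,0,0,0,0,0,-1],[0.3,0,0,0,0,0,-1],[0,0,0.6,0,0,0,-1],[0,0.66,0.3,0,0,0,-1],[0,0.66,0,0,0,0,-1],[0,0,-0.4,0,0,0,-1],[0,0,-0.5,0,0,0,-1],[0,0,0,0,0,0,-1]]}}

```text
time_s: 7.8
eef_pos: [544.4, 284.2, 10.5]
ee_rot: [0.001, 1.0, 0.009, -0.003]
force: [-1.6, -0.2, -0.7]
grip_width: -0.003
```

Request:
{"name": "play_rows", "arguments": {"deltas": [[-0.08,0,0,0,0,0,-1],[-0.08,0,0,0,0,0,-1],[-0.08,0,0,0,0,0,-1],[-0.08,0,0,0,0,0,-1],[-0.06,0,0,0,0,0,-1]]}}

```text
time_s: 8.22
eef_pos: [531.2, 284.5, 14.8]
ee_rot: [-0.0, 1.0, 0.009, 0.001]
force: [0.2, -0.5, 0.5]
grip_width: -0.002
```

Request:
{"name": "play_rows", "arguments": {"deltas": [[-0.06,0,0,0,0,0,-1],[-0.06,0,0,0,0,0,-1]]}}

```text
time_s: 8.38
eef_pos: [526.4, 284.5, 14.3]
ee_rot: [-0.0, 1.0, 0.009, 0.0]
force: [0.2, -0.0, -0.1]
grip_width: 0.001
```

Request:
{"name": "play_rows", "arguments": {"deltas": [[-0.06,0,0,0,0,0,-1],[-0.06,0,0,0,0,0,-1]]}}

```text
time_s: 8.55
eef_pos: [521.5, 284.5, 14.1]
ee_rot: [-0.0, 1.0, 0.009, 0.0]
force: [0.5, 1.0, 0.0]
grip_width: 0.001
```

```bash
python3 rot.py w6
```

```text
[521.5 284.5  14.1] [0.5 1.  0. ] 8.55
roller 709 [529.4 332.5  63.4] [146. 254.]
roller 803 [532.  187.9  63. ] [473. 254.]
roller 971 [529.4 284.8  65.2] [254. 258.]
roller 519 [506.3 233.3  62.9] [364. 301.]
[521.1 284.5  14. ] [-0.4  0.   0.6] 8.6
roller 120 [521.7 580.4  64.5] [ 20. 185.]
roller 19 [530.  185.9  64.5] [178. 180.]
roller 20 [530.1  86.7  63.4] [218. 180.]
roller 19 [504.3 281.6  64.8] [139. 191.]
roller 21 [502.4 133.2  64.9] [199. 191.]
roller 19 [502.6 232.2  64. ] [159. 191.]
```

Left is free too. A little more turn, then back off and rise. So the right head is the binding one.

Request:
{"name": "play_rows", "arguments": {"deltas": [[-0.05,0,0,0,0,0,-1],[-0.05,0,0,0,0,0,-1],[0.3,0,0,0,0,0,-1],[0.3,0,0,0,0,0,-1],[0,0,0.9,0,0,0,-1],[0,0,0.9,0,0,0,-1],[0,0,0.9,0,0,0,1]]}}

```text
time_s: 9.23
eef_pos: [541.3, 284.3, 123.0]
ee_rot: [0.0, 1.0, 0.009, -0.001]
force: [-0.3, -0.5, 0.6]
grip_width: 0.128
```

Request:
{"name": "play_rows", "arguments": {"deltas": [[-0.5,-0.85,0.25,0,0,0,1],[-0.5,-0.85,0.25,0,0,0,1],[-0.5,-0.85,0,0,0,0,1],[-0.5,-0.85,0,0,0,0,1],[-0.25,-0.85,0,0,0,0,1],[0,0,0,0,0,0,1],[0,0,0,0,0,0,1]]}}

```text
time_s: 9.82
eef_pos: [451.6, 113.5, 142.4]
ee_rot: [-0.0, 1.0, 0.008, 0.0]
force: [1.2, 0.6, -0.2]
grip_width: 1.001
```

```bash
python3 rot.py w7; python3 - <<'E'
from h import *
for cam in("wrist","top"):
    px,P,s=cloud(cam); z=P[...,2]; print(s["eef_pos"],s["ee_rot"])
    n,l,st,ce=cv2.connectedComponentsWithStats(((z>88)&(z<100)&(P[...,1]>80)&(P[...,1]<330)&(P[...,0]>400)).astype(np.uint8))
    for i in range(1,n):
        if st[i,4]>40: q=P[l==i]; print("lug",st[i,4],q.mean(0).round(1),q.min(0).round(1),q.max(0).round(1),ce[i].round())
    if cam=="wrist": save("w8",px)
E
```

```text
[451.6 113.5 142.4] [ 1.2  0.6 -0.2] 9.8167
roller 246 [530.6 185.4  64.1] [159.  82.]
roller 216 [531.4  87.5  64.5] [292.  83.]
roller 247 [503.6 231.6  63.8] [101. 119.]
roller 203 [503.7 133.   64.3] [230. 121.]
roller 276 [498.8 286.8  63.4] [ 30. 124.]
[452.  114.4 142.3] [ 0.2  0.  -0.1] 9.8667
roller 119 [522.3 580.3  64.4] [ 20. 185.]
roller 21 [531.7 329.9  64.6] [120. 180.]
roller 18 [530.5  86.9  64. ] [218. 180.]
[452.05278339 114.95309251 142.10901059] [-1.21973647e-04  9.99959143e-01  9.03579561e-03  2.29655437e-04]
lug 749 [456.1 207.4  93.8] [440.1 202.   88.1] [470.2 214.5  96.7] [127. 191.]
lug 667 [456.8 108.4  94. ] [441.3 102.2  88.1] [470.6 114.5  96.4] [264. 192.]
lug 81 [445.7 302.5  90. ] [439. 301.  88.] [455.6 304.   94.2] [  2. 200.]
[452.04276845 115.2366107  141.98637725] [-8.81333340e-05  9.99955164e-01  9.46848928e-03  1.04088386e-04]
lug 647 [885.1 200.9  89.2] [831.5 143.5  88. ] [939.  257.3  93.3] [171.  38.]
```

View pics/w8.png

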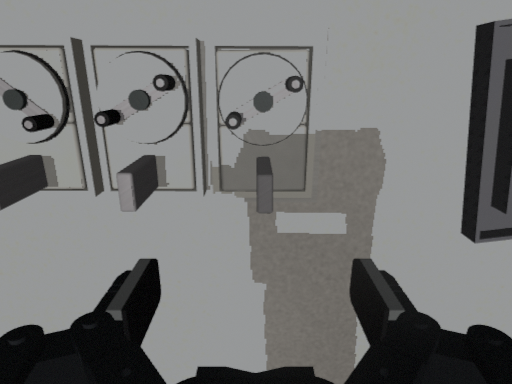

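All three rotors are visibly turned. The binding head's lug is at (456.3,108.3), pixel (264,185). I'll centre over it, descend and grip.

Request:
{"name": "play_rows", "arguments": {"deltas": [[0.11,-0.17,0,0,0,0,1],[0,0,-0.65,0,0,0,1],[0,0,-0.65,0,0,0,1],[0,0,-0.65,0,0,0,1],[0,0,-0.65,0,0,0,1],[0,0,-0.6,0,0,0,1],[0,0,0,0,0,0,1],[0,0,0,0,0,0,1]]}}

```text
time_s: 10.68
eef_pos: [456.0, 107.8, 13.7]
ee_rot: [-0.0, 1.0, 0.009, -0.001]
force: [-0.4, 0.4, 0.7]
grip_width: 1.0
```

```bash
python3 - <<'E'
from h import *
px,P,s=cloud("wrist"); save("w9",px); print(s["eef_pos"],s["force"])
t=np.array(s["eef_pos"]); z=P[...,2]
m=(z>80)&(z<100)&(abs(P[...,1]-t[1])<22)&(abs(P[...,0]-t[0])<40); q=P[m]; print(len(q),q.mean(0),q.min(0),q.max(0))
for side in(1,-1):
    d=side*(P[...,1]-t[1]); m=(z>t[2]+35)&(d>24)&(d<62)&(abs(P[...,0]-t[0])<20); q=P[m]; print(side,len(q),q[:,1].min(),q[:,1].max(),q[:,2].min())
E
```

```text
[455.99980497 107.80480223  13.66942103] [-0.41394008  0.38505815  0.73310275]
2829 [459.91651191 108.14989822  92.63148673] [440.8625239  101.74406646  80.00228707] [471.31021797 114.47392928  96.00252733]
1 9819 131.81161994109976 169.80434007768037 63.959558788270094
-1 9929 45.80573145776607 83.78411835357753 64.12609380375609
```

View pics/w9.png

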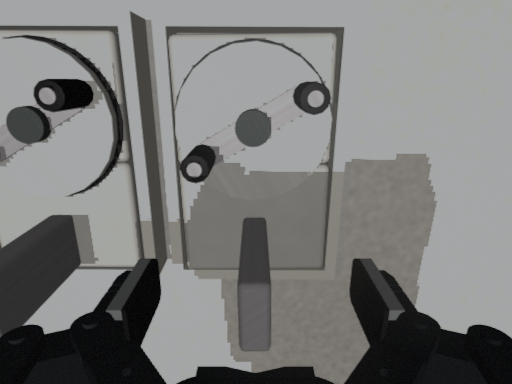

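The lug at (255,290) is centred between the pads. Closing.

Request:
{"name": "play_rows", "arguments": {"deltas": [[0,0,0,0,0,0,-1],[0,0,0,0,0,0,-1],[0,0,0,0,0,0,-1],[0,0,0,0,0,0,-1],[0,0,0,0,0,0,-1],[0,0,0,0,0,0,-1],[0,0,0,0,0,0,-1],[0,0,0,0,0,0,-1]], "squeeze": 100}}

```text
time_s: 11.4
eef_pos: [456.4, 107.8, 14.4]
ee_rot: [-0.0, 1.0, 0.009, 0.0]
force: [-0.3, 2.1, 6.0]
grip_width: 0.13
```

Request:
{"name": "play_rows", "arguments": {"deltas": [[0,0,0,0,0,0,-1],[0,0,0.1,0,0,0,-1],[0,0,0.1,0,0,0,-1],[0,0,0.2,0,0,0,-1],[0,0,0.3,0,0,0,-1],[0,0,0.3,0,0,0,-1]]}}

```text
time_s: 11.9
eef_pos: [454.9, 107.6, 54.1]
ee_rot: [0.0, 1.0, 0.009, -0.002]
force: [0.2, 0.8, -7.9]
grip_width: 0.126
```

The head is lifted (8 N on the wrist). I'll raise it and carry it towards the tray, stopping short to measure the pocket up close.

Request:
{"name": "play_rows", "arguments": {"deltas": [[0,0,0.6,0,0,0,-1],[0,0,0.7,0,0,0,-1],[0,-0.4,0.4,0,0,0.3,-1],[-0.1,-0.7,0,0,0,0.3,-1],[-0.1,-0.7,0,0,0,0.3,-1],[-0.1,-0.7,0,0,0,0.3,-1],[-0.1,-0.6,0,0,0,0,-1],[0,-0.4,0,0,0,0,-1]]}}

```text
time_s: 12.57
eef_pos: [438.2, -33.9, 121.7]
ee_rot: [-0.0, 0.997, 0.071, -0.002]
force: [1.0, 0.1, -8.2]
grip_width: 0.123
```

Request:
{"name": "play_rows", "arguments": {"deltas": [[0,-0.4,0,0,0,0,-1],[0,-0.2,0,0,0,0,-1],[0,0,0,0,0,0,-1],[0,0,0,0,0,0,-1]]}}

```text
time_s: 12.9
eef_pos: [439.5, -55.9, 121.8]
ee_rot: [-0.0, 0.997, 0.072, -0.001]
force: [-0.7, -0.8, -9.0]
grip_width: 0.126
```

```bash
python3 - <<'E'
from h import *
px,P,s=cloud("wrist"); save("w10",px); np.save("w10.npy",P); print(s["eef_pos"],s["ee_rot"],s["force"])
for cam in("wrist","top"):
    px,P,s=cloud(cam); z=P[...,2]
    m=((z>3)&(z<16)&(P[...,1]<-95)&(P[...,1]>-330)&(P[...,0]>380)&(P[...,0]<620)).astype(np.uint8)
    n,l,st,ce=cv2.connectedComponentsWithStats(m,connectivity=4)
    for i in range(1,n):
        if st[i,4]>(1500 if cam=="wrist" else 200): q=P[l==i]; print(cam,st[i,4],q.mean(0).round(1),q.min(0).round(),q.max(0).round(),cv2.minAreaRect(q[:,:2].astype(np.float32)))
    m=(z>18)&(z<40)&(P[...,1]<-50)&(P[...,1]>-330)&(P[...,0]>370)&(P[...,0]<640); q=P[m]; print("walls",cv2.minAreaRect(q[:,:2].astype(np.float32)))
E
```

```text
[439.52441991 -55.91496432 121.79694698] [-4.62450234e-04  9.97437058e-01  7.15442969e-02 -7.17417802e-04] [-0.66119143 -0.82256744 -8.97550398]
wrist 8209 [ 576.8 -179.2    8.5] [ 539. -252.    6.] [602. -95.  16.] ((563.5333862304688, -173.2152099609375), (58.27312469482422, 154.39962768554688), 8.355744361877441)
wrist 13752 [ 497.4 -162.5    8.6] [ 426. -208.    6.] [ 562. -114.   16.] ((493.47344970703125, -161.4239959716797), (127.08554077148438, 78.20719909667969), 8.226341247558594)
wrist 8403 [ 443.8 -232.5    8.8] [ 392. -308.    5.] [ 514. -127.   16.] ((458.3837890625, -210.52005004882812), (109.35298919677734, 179.94293212890625), 8.541302680969238)
walls ((497.416015625, -186.36489868164062), (223.7605743408203, 174.2747344970703), 16.262929916381836)
top 2308 [ 514.  -227.2    8. ] [ 401. -307.    3.] [608. -95.  16.] ((499.2239074707031, -198.30718994140625), (192.84706115722656, 194.2593231201172), 8.560513496398926)
top 614 [ 530.4 -159.8    8.1] [ 493. -200.    3.] [ 561. -111.   16.] ((521.7791137695312, -155.29632568359375), (69.58932495117188, 80.42320251464844), 8.0875244140625)
walls ((498.3974609375, -192.8721923828125), (200.40919494628906, 210.14657592773438), 8.593062400817871)
```

View pics/w10.png

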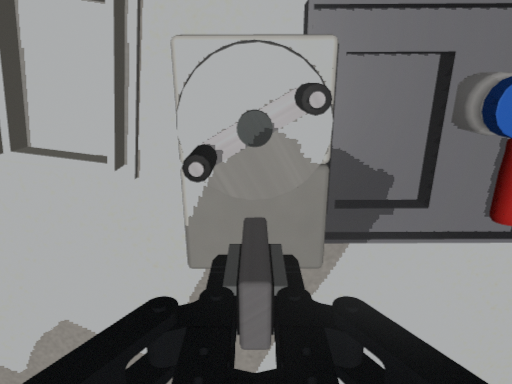

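```bash
python3 - <<'E'
from h import *
P=np.load("w10.npy"); t=np.array([439.5,-55.9,121.8])
z=P[...,2]; a=2*np.arctan2(.07154,.99744); Rz=np.array([[np.cos(a),np.sin(a)],[-np.sin(a),np.cos(a)]])
m=(z>132)&(z<153)&(P[...,0]>t[0]-0)
n,l,st,ce=cv2.connectedComponentsWithStats(m.astype(np.uint8)); i=1+np.argmax(st[1:,4]); q=P[l==i]
xy=(q[:,:2]-t[:2])@Rz.T
print(len(q),q[:,2].mean(),cv2.minAreaRect(xy.astype(np.float32)),np.percentile(xy,[.2,99.8],axis=0))
A=np.c_[xy,np.ones(len(xy))]
k=(xy[:,0]>78)|((xy[:,0]>20)&(abs(xy[:,1])>30)&(abs(xy[:,0]-62)>25)); k=(q[:,2]<143)
print(k.sum(),np.linalg.lstsq(A[k],q[k,2],rcond=None)[0])
E
```

```text
28257 144.45798739515593 ((48.02360153198242, 0.4174842834472656), (106.4796142578125, 76.3611068725586), 0.1603596806526184) [[ -3.03520823 -37.22474958]
 [100.78772948  38.03208431]]
11368 [-7.47392349e-03  3.46936159e-03  1.39889942e+02]
```

The head hangs level within 0.5°, with its middle about 41.5 mm ahead of the TCP. TCP target is about (452.8, -165.6). I'll move over the pocket and come down to just above the walls.

Request:
{"name": "play_rows", "arguments": {"deltas": [[0.08,-0.5,0,0,0,0.05,-1],[0.08,-0.7,0,0,0,0,-1],[0.08,-0.7,0,0,0,0,-1],[0.08,-0.5,0,0,0,0,-1],[0,-0.35,0,0,0,0,-1],[0,0,-0.5,0,0,0,-1],[0,0,-0.6,0,0,0,-1],[0,0,-0.5,0,0,0,-1]]}}

```text
time_s: 13.72
eef_pos: [452.7, -165.7, 56.8]
ee_rot: [-0.0, 0.997, 0.075, -0.0]
force: [0.7, -0.1, -9.0]
grip_width: 0.126
```

Request:
{"name": "play_rows", "arguments": {"deltas": [[0,0,-0.25,0,0,0,-1],[0,0,0,0,0,0,-1],[0,0,0,0,0,0,-1]]}}

```text
time_s: 13.97
eef_pos: [453.3, -166.1, 48.4]
ee_rot: [0.0, 0.997, 0.075, 0.0]
force: [0.6, 0.2, -8.0]
grip_width: 0.123
```

```bash
python3 - <<'E'
from h import *
px,P,s=cloud("wrist"); save("w11",px); t=np.array(s["eef_pos"]); print(t,s["ee_rot"],s["force"])
q=s["ee_rot"]; a=2*np.arctan2(q[2],q[1]); Rz=np.array([[np.cos(a),np.sin(a)],[-np.sin(a),np.cos(a)]])
T=(P[...,:2]-t[:2])@Rz.T; z=P[...,2]; zf=t[2]-14.4+32
print("foot top expected z",zf)
foot=(abs(z-zf)<5)
def band(m,ax,lo,hi): 
    q=T[m&(T[...,1-ax]>lo)&(T[...,1-ax]<hi)][:,ax]; return np.percentile(q,[1,99]).round(1) if len(q)>20 else None
wall=(z>24)&(z<35)
for lo,hi in((20,40),(80,95)):
    print("y foot",band(foot&(abs(T[...,1])<60),1,lo,hi),"wall +",band(wall&(T[...,1]>30)&(T[...,1]<60),1,lo,hi),"wall -",band(wall&(T[...,1]<-30)&(T[...,1]>-60),1,lo,hi))
print("x foot",band(foot&(T[...,0]>60)&(T[...,0]<115),0,-25,25),"wall",band(wall&(T[...,0]>90)&(T[...,0]<125),0,-25,25))
E
```

```text
[ 453.30428505 -166.10549579   48.44556703] [3.66570368e-05 9.97202261e-01 7.47505439e-02 6.88053101e-05] [ 0.60371037  0.2494586  -8.01969321]
foot top expected z 66.04556702604494
y foot [-36.9  37.6] wall + [45.  48.7] wall - [-45.4 -43. ]
y foot [-37.1  38.1] wall + [46.3 48.4] wall - [-59.8 -44.7]
x foot [ 89.3 101.1] wall [105.  109.9]
```

View pics/w11.png

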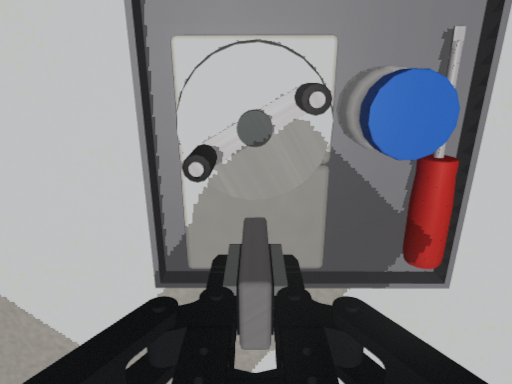

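The foot is about 1 mm to the -y side of the pocket's middle and fine in x. The jar at (410,112) and the screwdriver at (432,190) are clear. I'll correct and lower slowly.

Request:
{"name": "play_rows", "arguments": {"deltas": [[0,0.03,-0.15,0,0,-0.05,-1],[0,0,-0.15,0,0,0,-1],[0,0,-0.1,0,0,0,-1],[0,0,-0.1,0,0,0,-1],[0,0,0,0,0,0,-1],[0,0,0,0,0,0,-1]]}}

```text
time_s: 14.52
eef_pos: [452.9, -165.1, 27.8]
ee_rot: [-0.0, 0.997, 0.072, -0.0]
force: [0.7, 0.4, -8.6]
grip_width: 0.127
```

Request:
{"name": "play_rows", "arguments": {"deltas": [[0,0,-0.08,0,0,0,-1],[0,0,-0.08,0,0,0,-1],[0,0,0,0,0,0,-1]]}}

```text
time_s: 14.77
eef_pos: [452.6, -165.0, 21.0]
ee_rot: [-0.0, 0.997, 0.072, -0.0]
force: [-0.3, -0.5, -9.3]
grip_width: 0.13
```

Request:
{"name": "play_rows", "arguments": {"deltas": [[0,0,-0.06,0,0,0,-1],[0,0,-0.06,0,0,0,-1],[0,0,0,0,0,0,-1]]}}

```text
time_s: 15.02
eef_pos: [452.7, -165.0, 16.3]
ee_rot: [-0.0, 0.997, 0.072, -0.0]
force: [-0.1, -0.6, -8.7]
grip_width: 0.128
```

Request:
{"name": "play_rows", "arguments": {"deltas": [[0,0,-0.04,0,0,0,-1],[0,0,0,0,0,0,-1],[0,0,0,0,0,0,-1]]}}

```text
time_s: 15.27
eef_pos: [452.9, -165.1, 15.2]
ee_rot: [-0.0, 0.997, 0.072, -0.0]
force: [-0.1, -0.9, -8.8]
grip_width: 0.126
```

Request:
{"name": "play_rows", "arguments": {"deltas": [[0,0,-0.02,0,0,0,-1],[0,0,0,0,0,0,-1],[0,0,0,0,0,0,-1]]}}

```text
time_s: 15.52
eef_pos: [453.1, -165.2, 14.5]
ee_rot: [0.0, 0.997, 0.072, 0.0]
force: [-0.2, -0.1, -7.5]
grip_width: 0.126
```

Request:
{"name": "play_rows", "arguments": {"deltas": [[0,0,-0.02,0,0,0,-1],[0,0,0,0,0,0,-1],[0,0,0,0,0,0,-1]]}}

```text
time_s: 15.77
eef_pos: [453.1, -165.2, 14.4]
ee_rot: [0.0, 0.997, 0.072, 0.0]
force: [-4.5, 2.2, 6.6]
grip_width: 0.127
```

Request:
{"name": "play_rows", "arguments": {"deltas": [[0,0,-0.015,0,0,0,-1],[0,0,0,0,0,0,-1],[0,0,0,0,0,0,-1]]}}

```text
time_s: 16.02
eef_pos: [453.1, -165.2, 14.3]
ee_rot: [0.0, 0.997, 0.072, 0.0]
force: [-8.1, 3.6, 13.7]
grip_width: 0.127
```

It's on the floor. Release and retreat.

Request:
{"name": "play_rows", "arguments": {"deltas": [[0,0,0,0,0,0,-0.5],[0,0,0,0,0,0,-0.5],[0,0,0,0,0,0,0],[0,0,0,0,0,0,0.2],[0,0,0,0,0,0,0.2],[0,0,0,0,0,0,0.2]]}}

```text
time_s: 16.52
eef_pos: [453.0, -165.2, 13.0]
ee_rot: [0.0, 0.997, 0.072, 0.0]
force: [0.8, 0.1, -0.2]
grip_width: 0.598
```

Request:
{"name": "play_rows", "arguments": {"deltas": [[0,0,0.3,0,0,0,0.2],[0,0,0.6,0,0,0,0.2],[0,0,0.8,0,0,0,0.2],[0,0,0.8,0,0,0,0.2],[-0.5,0,0.5,0,0,0,0.2],[-0.5,0,0,0,0,0,0.2],[0,0,0,0,0,0,0.2],[0,0,0,0,0,0,0.2]]}}

```text
time_s: 17.18
eef_pos: [412.8, -165.2, 133.3]
ee_rot: [0.0, 0.997, 0.071, 0.0]
force: [-0.0, -0.4, -1.0]
grip_width: 0.603
```

```bash
python3 - <<'E'
from h import *
px,P,s=cloud("wrist"); save("w12",px); t=np.array(s["eef_pos"]); print(t,s["force"],s["time_s"])
a=.1445; Rz=np.array([[np.cos(a),np.sin(a)],[-np.sin(a),np.cos(a)]]); c=np.array([493.8,-159.2])
T=(P[...,:2]-c)@Rz.T; z=P[...,2]
for nm,m in(("lug",(z>88)&(z<100)&(abs(T[...,1])<20)&(T[...,0]<0)&(T[...,0]>-70)),("roller",(z>58)&(z<70)&(abs(T[...,1])<40)&(T[...,0]>-15)&(T[...,0]<60)),
 ("foot",(z>29)&(z<36)&(abs(T[...,0])<80)&(abs(T[...,1])<55)),("disc",(abs(z-40)<3)&(abs(T[...,0]-20)<30)&(abs(T[...,1])<20))):
    q=np.c_[T[m],z[m]]; print(nm,len(q),q.mean(0).round(1),q.min(0).round(1),q.max(0).round(1))
    if nm in("disc",): print("slope",np.linalg.lstsq(np.c_[q[:,:2],np.ones(len(q))],q[:,2],rcond=None)[0])
px,P,s=cloud("top"); save("top1",px); P0=np.load("top0.npy")
z=P[...,2]
for lo,hi,r in((85,105,"lug"),(56,70,"roller")):
    m=(z>lo)&(z<hi)&(P[...,0]>430)&(P[...,0]<545)&(P[...,1]>60)&(P[...,1]<350)
    n,l,st,ce=cv2.connectedComponentsWithStats(m.astype(np.uint8))
    for i in range(1,n):
        if st[i,4]>8: print(r,st[i,4],P[l==i].mean(0).round(1))
E
```

```text
[ 412.75852437 -165.23846025  133.26730608] [-0.01874825 -0.37111773 -1.03943572] 17.1833
lug 788 [-40.8   0.2  94.2] [-56.3  -5.7  88.3] [-26.8   6.3  96.8]
roller 519 [20.8 -1.2 64.4] [  1.2 -28.3  58.1] [39.2 29.6 67.3]
foot 9379 [-13.9   0.7  31.7] [-69.  -54.7  29. ] [57.4 48.1 36. ]
disc 4071 [20.9  0.1 40.6] [-10.  -20.   37.6] [50. 20. 43.]
slope [-1.37219088e-03  2.62769862e-04  4.06346343e+01]
lug 74 [454.3 208.1  93.5]
lug 70 [452.7 306.7  93.2]
roller 22 [531.7 329.8  63.9]
roller 21 [530.1 185.6  63.3]
roller 19 [502.5 232.   64.7]
roller 21 [497.8 287.1  63.8]
roller 17 [456.  203.2  63. ]
roller 22 [449.3 303.8  61.6]
```

View pics/w12.png

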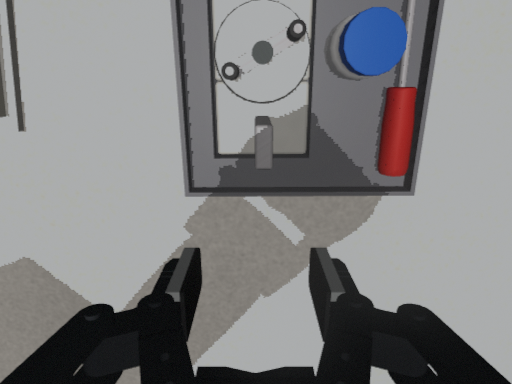

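The last picture shows the head seated inside the pocket walls at pixels (213–313, 0–157), with its lug at (263,140) towards the robot and the fingers clear. The lug and disc are at their expected positions and heights, the head is level, and the other heads' lugs haven't moved. Handing in.

```bash
python3 -c "
from rig import order; print(order.finish_job())"
```

```text
the job is handed in; nothing more can be done
None
```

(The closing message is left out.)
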